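# Offer up the hinged source cover to its hinge block

### The job

Take the small metal cover that has a hinge knuckle (not the blank one without) by its handle, pass its knuckle end in under the guard bar of the hinge block, and bring its knuckle between the block's two knuckles so that the three holes line up and a colleague can push the hinge pin through. Finish while holding it there, level and handle up, carried by the gripper and not pressed against the block; leave the other things on the bench where they are.

Things in the scene. Friction and masses are not known exactly. Their poses are not given: they have to be found in the camera images.
- cover: Loose flat cover, 0.15 to 0.31 kg, lying on the bench: aluminium plate 110 (x) by 70 (y) by 6 mm. Origin: centre of its underside; z up. Over the origin stands a black handle block 24 by 24 mm, from 6 to 46 mm above the underside. From the +x edge a tongue 26 mm wide, 6 mm thick, carries the hinge knuckle. Centre of mass about 10 mm to +x of the origin.
- cover_knuckle (a point): Centre of the cover's steel knuckle: a tube of outer diameter 20 mm, bore 12 mm, 28 mm long along the cover's y. It lies at x = 85, y = 0, z = 10 mm in the cover's frame; axes as the cover's.
- cover_edge (a point): Middle of the cover plate's +x edge, on its top face: x = 55, y = 0, z = 6 mm in the cover's frame; axes as the cover's.
- jamb: Fixed grey hinge block, 150 mm wide (y), 85 mm high, reaching back to x = 72 mm. Origin on the bench straight below the middle of the hinge axis; z up, x points into the block, away from the side from which the cover comes. A base plate 12 mm high reaches forward to x = -43 mm. The hinge pin waits in the -y knuckle, its head out to y = -66 mm.
- jamb_bar (a point): Middle of the steel guard bar: diameter 10 mm, along y, 30 mm in front of the hinge axis and 105 mm above the bench (underside 100), on two 10 mm posts at y = -60 and +60 mm. Beneath it a sill, 104 mm wide and 16 mm deep, has its top 40 mm above the bench. The cover's knuckle end goes in through this window. Axes as the jamb's.
- jamb_axis (a point): Middle of the hinge axis (along y), 75 mm above the jamb's origin, axes as the jamb's. Two fixed steel knuckles, outer diameter 20, bore 12 mm, from 17 to 39 mm either side, leave a 34 mm gap; behind it is a steel face at x = 11.5 mm. The cover's knuckle centre belongs at this point, y axes parallel, cover's x along jamb's x.
- blank: Loose blank cover: the same plate and handle but without tongue and knuckle; not to be used. Origin: centre of its underside.
- spare_pin: Loose spare hinge pin lying on the bench, 63 mm long, heads 14 mm; leave alone. Origin on its underside, near one head.
- screwdriver: Loose screwdriver, 190 mm long along its x; leave alone.
- jar: Loose amber jar, diameter 44, 50 mm high; leave alone. Origin: centre of its underside.
- beaker: Loose glass beaker, diameter 68, 80 mm high; leave alone. Origin: centre of its underside.

How it is judged:
By the outcome, as a careful person would: the job done as asked, in the order asked, and still so for the second after the job is handed in, while the arm keeps its last pose, push and grip.
It also fails if it takes over 42 s, if anything falls off the work surface, if the arm or the gripper's body presses on something with over 40 N, if the wrist force passes 120 N, or if a joint passes its speed limit or range.

### The arm

A 7-joint arm with a two-finger parallel gripper is mounted at the origin on the work surface. World frame = base frame: x ahead of the robot, y to its left, z up, the work surface at z = 0. Lengths are in m, angles in rad, forces in N, time in s.
With the tool pointing down it reaches from about 0.4 to 0.85 m from the base axis. Payload 4.4 kg.
Tool frame: the origin (TCP) lies at the very end of the fingers, on their centre line; the grasp point (between the pads) lies 19 mm behind it; z points along the fingers, y is the direction in which the jaws open and shut (so a half turn about z gives the same grasp; the last joint's range is limited). The gripper opens to 94 mm and grips with 3 to 60 N. Pads are 16 mm wide; open, the fingers measure 119 mm over their backs; the gripper's body (75 mm by 177 mm) begins 78 mm behind the grasp point.
Start: joints at [1.044, 0.628, 0.038, 1.517, -0.027, 0.996, -0.02], TCP at [0.289, -0.582, 0.205] pointing down, gripper open.
Joint ranges: [-3.06, 3.06], [-0.37, 2.12], [-1.25, 1.32], [0.18, 2.47], [-1.1, 4.24], [0.23, 1.98], [-2.94, 2.94]. Speed limits (rad/s): [2.57, 2.57, 3.14, 3.14, 3.14, 3.14, 3.14].

### API

Orientations are given as a rotation vector (axis times angle).
In Python, from station import manip gives the robot as it stands.
- The arm moves only by the shell command python3 -m crank 'ROWS' [FORCE]. ROWS is JSON, a list of rows, each a list of 7 numbers: the finger opening in mm, from 0 to 94, then the shift along the tool's x, y, z in mm, then the turn, a rotation vector about the tool's x, y, z in rad. In form: [[gripper, x, y, z, rx, ry, rz], ...]. A call has 1 to 12 rows; each row shifts and turns the commanded pose from where the row before left it, along the tool's axes as they then stand; what a row does not reach is not made up. A row lasts 1/12 s, in which the tool goes at most 41.7 mm and 7.16 degrees, less where a joint would pass 70% of its speed; a pose out of reach is approached as far as the arm can. A call is refused whole if a number of a shift passes 41.7 or a number of a turn 0.125, either way. A call with a gripper value outside its range is refused whole. The fingers move at their own pace and stop on an object; FORCE is the grip in N (left out, the last holds). Time passes only in rows, so rows that do not move let the fingers close. It gives the time, the measured TCP pose, the force and the opening at its end, in the units of the state.
- manip.get_state(): the state, without advancing time (a new reading comes with each control period).
- manip.capture(name): name is "side" or "top"; returns the picture (400x640x3 uint8, red, green, blue); there is no depth.
- manip.get_calibration(name): a dict with "fov_y" (degrees; the focal length in pixels is half the picture's height over the tangent of half this angle, whatever the lens; pixels are square), "cx", "cy" (the principal point, pixels), "camera_from_world" (4x4, takes a point from world to camera coordinates). Camera axes: x right, y down, z forward; pixel columns grow to the right and rows downward; lengths in m; the calibration is good to about 2 mm. A picture is of the moment at which its call begins. get_calibration takes no time and is no camera call.
- manip.job_done(): hands the job in, once; it reports no verdict.
The state is a dict: "time": time; "joints": joint angles; "joint_vel": joint speeds; "joint_torque": joint torques, N m; "tool_pos": TCP position; "eef_rot": TCP orientation; "force": force on the tool from outside, world axes, zero at the start; "wrist_torque": the same for the moment, N m; "width": opening from 0.0 (shut) to 1.0 (fully open).
Only numpy, scipy, OpenCV 4.12 (cv2) and the standard library are available. Lean on these libraries where they do the work, as an engineer would, in place of code of your own. Each camera call takes 0.05 s, during which the arm holds its last target.

## Working session

There is one attempt and no reset: what is moved stays moved. The work goes in short steps, Python scripts to look and compute and a shell command to move; the robot and the scene stay as the last step left them, time stands still between calls to the robot, and variables do not carry over. Pictures are saved under pics/ and viewed, and the job is handed in when it is done.

```bash
ls; mkdir -p pics
python3 - <<'E'
from station import manip
import cv2,numpy as np
for n in("side","top"):
    im=manip.capture(n); cv2.imwrite(f"pics/{n}0.png",im[:,:,::-1])
    c=manip.get_calibration(n); print(n,{k:(np.round(v,4).tolist() if k=="camera_from_world" else v) for k,v in c.items()})
s=manip.get_state(); print(s)
E
```

```text
pics
side {'fov_y': 43.14521966245738, 'cx': 317.9640030498423, 'cy': 207.67817269421263, 'camera_from_world': [[-0.9969, -0.0766, 0.0152, 0.5079], [-0.0647, 0.7008, -0.7104, 0.0655], [0.0437, -0.7092, -0.7036, 1.1759], [0.0, 0.0, 0.0, 1.0]]}
top {'fov_y': 44.1236449408333, 'cx': 321.97820666650495, 'cy': 207.37535051890646, 'camera_from_world': [[-0.0099, -0.9999, 0.0104, 0.0331], [-0.9838, 0.0079, -0.1791, 0.5371], [0.179, -0.012, -0.9838, 1.0993], [0.0, 0.0, 0.0, 1.0]]}
{'time': 0.1, 'joints': array([ 1.04419223,  0.62922223,  0.03844714,  1.5182142 , -0.02699847,
        0.99629757, -0.02000853]), 'joint_vel': array([-0.00192422, -0.00187257, -0.00032694, -0.00257365,  0.00041486,
        0.00070933,  0.00040868]), 'joint_torque': array([ 3.80005629e-03, -5.50784647e+01,  1.14759944e+00, -1.87114692e+01,
       -5.21950645e-02,  1.91794324e-02,  1.26849545e-05]), 'tool_pos': array([ 0.28880871, -0.58167968,  0.20468368]), 'eef_rot': array([-3.05704282e+00, -7.17069318e-01,  6.06479540e-04]), 'force': array([-0.23293202,  0.23884066, -0.95169619]), 'wrist_torque': array([-1.51391534e-02, -4.46701997e-03, -9.62213899e-05]), 'width': 1.0005667969573504}
```

View pics/side0.png

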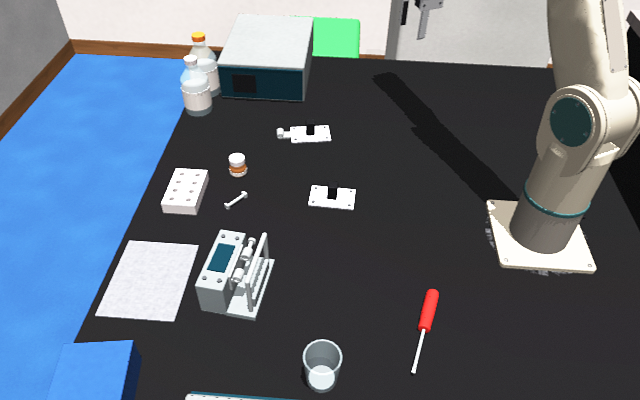

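View pics/top0.png

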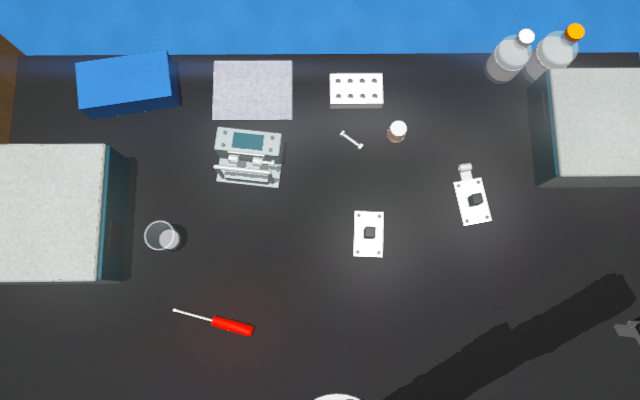

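Run:
```python
import cv2,numpy as np
t=cv2.imread("pics/top0.png"); s=cv2.imread("pics/side0.png")
def crop(im,x,y,w,h,k):return cv2.resize(im[y:y+h,x:x+w],None,fx=k,fy=k,interpolation=cv2.INTER_CUBIC)
cv2.imwrite("pics/tc.png",np.hstack([crop(t,440,155,65,80,6),crop(t,210,120,80,80,5)[:400].copy() if 0 else crop(t,208,118,66+15,80,5).copy() if 0 else cv2.resize(t[118:198,208:288],(480,480),interpolation=cv2.INTER_CUBIC)])[:, :800] if 0 else cv2.resize(t[118:198,208:288],(480,480),interpolation=cv2.INTER_CUBIC))
cv2.imwrite("pics/tcov.png",crop(t,440,155,65,80,7))
cv2.imwrite("pics/scov.png",crop(s,270,115,70,40,10))
cv2.imwrite("pics/sj.png",crop(s,190,222,90,100,6))
```

```text
(no output)
```

View pics/tc.png

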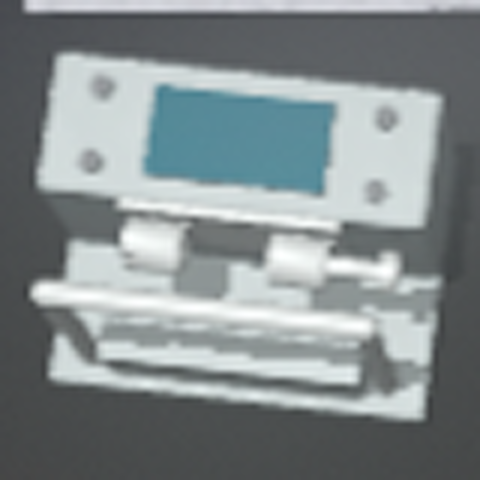

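View pics/tcov.png

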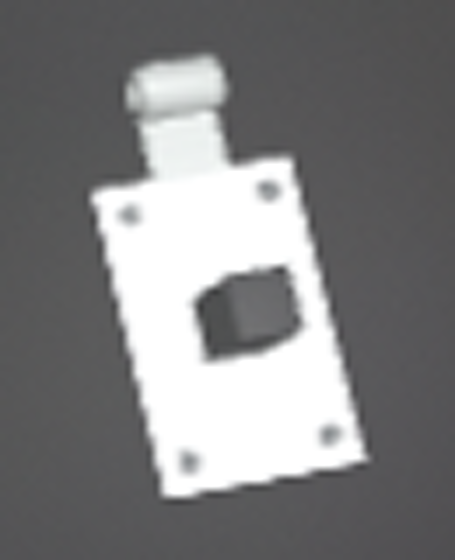

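View pics/scov.png

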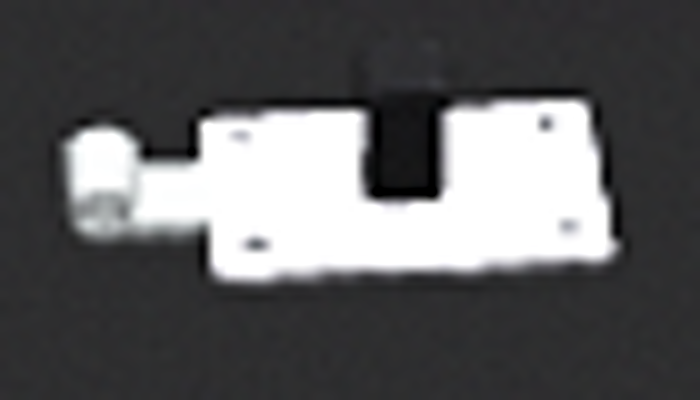

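View pics/sj.png

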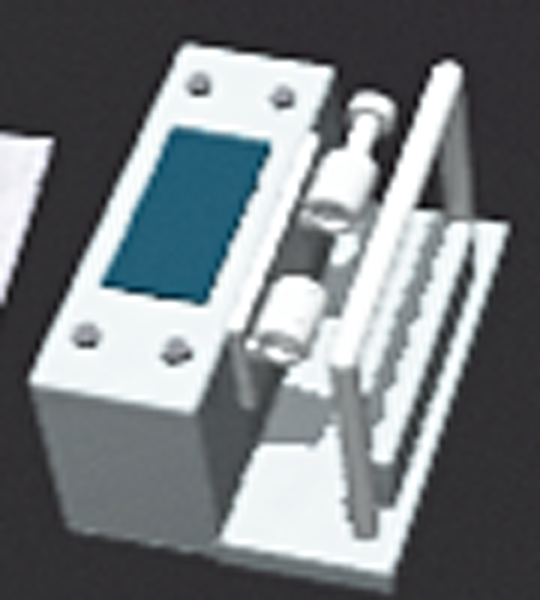

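```bash
cat > h.py <<'E'
from station import manip
import cv2,numpy as np
from scipy.spatial.transform import Rotation as R
from scipy.optimize import least_squares
CAL={n:manip.get_calibration(n) for n in("side","top")}
def proj(n,P):
    c=CAL[n];T=c["camera_from_world"];f=200/np.tan(np.radians(c["fov_y"])/2)
    q=np.atleast_2d(P)@T[:3,:3].T+T[:3,3]
    return q[:,:2]/q[:,2:]*f+[c["cx"],c["cy"]]
def un(p,k,ox,oy): return (np.array(p,float)+.5)/k-.5+[ox,oy]
def place(L,x,y,a,z=0):
    L=np.atleast_2d(L);return np.c_[x+np.cos(a)*L[:,0]-np.sin(a)*L[:,1],y+np.sin(a)*L[:,0]+np.cos(a)*L[:,1],L[:,2]+z]
def fit(obs,x0):
    def r(q): return np.concatenate([(proj(n,place(np.array(L)/1000,*q))-p).ravel() for n,L,p in obs])
    s=least_squares(r,x0);return s.x,r(s.x).reshape(-1,2)
E
cat > fit0.py <<'E'
from h import *
t=lambda p:un(p,7,440,155); s=lambda p:un(p,10,270,115)
ct=[("top",[[55,35,6],[55,-35,6],[-55,-35,6],[-55,35,6]],t([[95,192],[292,158],[366,460],[165,497]]))]
cs=[("side",[[55,35,0],[55,-35,6],[-55,-35,6],[-55,35,0]],s([[215,278],[200,118],[588,100],[615,260]]))]
t=lambda p:un(p,6,208,118); s=lambda p:un(p,6,190,222)
jt=[("top",[[72,75,85],[72,-75,85],[-43,75,12],[-43,-75,12]],t([[60,52],[443,95],[51,376],[425,415]]))]
js=[("side",[[72,75,85],[72,-75,85],[-43,75,12],[-43,-75,12]],s([[31,382],[186,43],[401,570],[508,222]]))]
for nm,a,b,x0 in(("cov",ct,cs,[.6,-.3,.2]),("jamb",jt,js,[.7,.15,-.1])):
    for l,o in(("top",a),("side",b),("both",a+b)):
        q,r=fit(o,x0);print(nm,l,np.round(q,4),np.degrees(q[2]).round(2),"\n",r.round(1).tolist())
E
python3 fit0.py
```

```text
cov top [ 0.5577 -0.3372  0.1672] 9.58 
 [[0.1, -0.2], [-0.2, -0.2], [-0.2, 0.4], [0.3, 0.1]]
cov side [ 0.5584 -0.3408  0.1722] 9.87 
 [[0.4, 0.2], [0.5, -0.3], [-0.4, -0.1], [-0.5, 0.2]]
cov both [ 0.558  -0.338   0.1686] 9.66 
 [[0.4, -0.3], [0.1, -0.3], [0.2, 0.2], [0.6, 0.0], [0.4, 0.8], [0.5, 0.3], [-0.3, 0.5], [-0.4, 0.9]]
jamb top [ 0.6448  0.203  -0.119 ] -6.82 
 [[-0.2, -0.7], [0.3, -0.9], [0.3, 0.7], [-0.4, 0.9]]
jamb side [ 0.6443  0.202  -0.1056] -6.05 
 [[0.1, 0.0], [-0.6, -0.5], [0.0, 0.2], [0.6, 0.2]]
jamb both [ 0.6445  0.2025 -0.1115] -6.39 
 [[-0.2, -0.4], [0.4, -1.0], [0.6, 1.1], [-0.1, 0.9], [-0.2, 0.0], [-0.5, -0.4], [-0.4, 0.5], [0.6, 0.4]]
```

```bash
cat > d.py <<'E'
from h import *
import sys
# usage: d.py x y z(TCP mm) yawdeg : turn first, then shift in the turned tool axes
x,y,z,a=map(float,sys.argv[1:])
s=manip.get_state();Rc=R.from_rotvec(s["eef_rot"])
Rt=R.from_euler("z",a,degrees=True)*R.from_euler("x",180,degrees=True)
print("turn",(Rc.inv()*Rt).as_rotvec().round(4),"shift(after turn)mm",Rt.inv().apply(np.array([x,y,z])-1000*s["tool_pos"]).round(1),"shift(now)",Rc.inv().apply(np.array([x,y,z])-1000*s["tool_pos"]).round(1),"t",s["time"],"F",s["force"].round(2),"M",s["wrist_torque"].round(3),"w",round(s["width"]*94,1))
E
python3 d.py 558 -338 110 9.7
```

```text
turn [-0.0016  0.0003  0.2915] shift(after turn)mm [ 306.4 -194.8   94.7] shift(now) [349.5 -98.4  94.8] t 0.1 F [-0.23  0.24 -0.95] M [-0.015 -0.004 -0.   ] w 94.1
```

```bash
python3 -m crank '[[94,0,0,0,0,0,0.097],[94,0,0,0,0,0,0.097],[94,0,0,0,0,0,0.097],[94,33,-21,10,0,0,0],[94,33,-21,10,0,0,0],[94,33,-21,10,0,0,0],[94,33,-21,10,0,0,0],[94,33,-21,10,0,0,0],[94,33,-21,10,0,0,0],[94,33,-21,10,0,0,0],[94,33,-21,10,0,0,0],[94,33,-21,10,0,0,0]]'; python3 d.py 558 -338 110 9.7
```

```text
time: 1.1
tool_pos: [0.5508, -0.344, 0.1146]
eef_rot: [-3.13, -0.266, 0.001]
force: [0.3, -0.3, -0.4]
width: 1.005
turn [-0.0005  0.0006  0.0005] shift(after turn)mm [ 8.1 -4.7  4.6] shift(now) [ 8.2 -4.7  4.6] t 1.1 F [ 0.32 -0.35 -0.38] M [ 0.033 -0.037  0.018] w 94.5
```

```bash
python3 -m crank '[[60,9,-6,5,0,0,0],[60,0,0,0,0,0,0]]'; python3 d.py 558 -338 12 9.7
python3 - <<'E'
from h import *
a=manip.capture("side")[:,:,::-1];b=manip.capture("top")[:,:,::-1]
A=cv2.resize(a[60:180,230:390],None,fx=4,fy=4)[:480,:640]
B=cv2.resize(b[140:240,420:520],None,fx=4.8,fy=4.8)
cv2.imwrite("pics/s1.png",A);cv2.imwrite("pics/t1.png",B)
E
```

```text
time: 1.27
tool_pos: [0.5605, -0.3325, 0.1084]
eef_rot: [-3.125, -0.278, 0.001]
force: [0.1, 0.0, 0.3]
width: 0.89
turn [-0.0043  0.0002  0.0082] shift(after turn)mm [-3.4  5.  96.4] shift(now) [-3.4  5.4 96.3] t 1.2667 F [0.09 0.02 0.31] M [ 0.028  0.029 -0.024] w 83.7
```

View pics/s1.png

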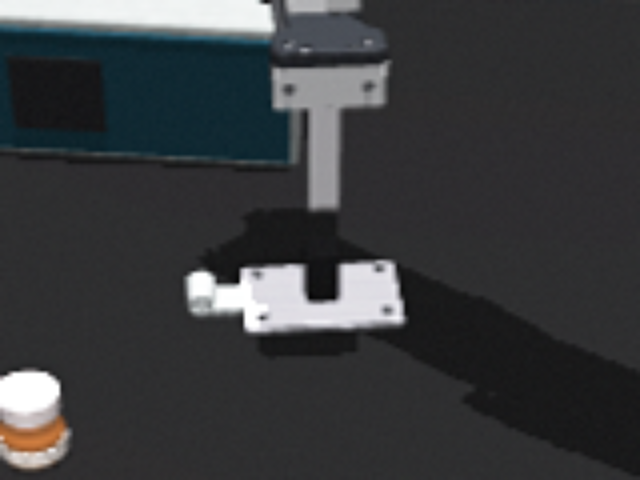

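View pics/t1.png

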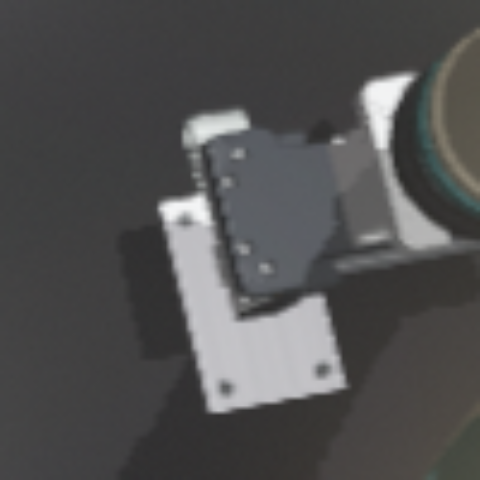

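```bash
python3 -m crank '[[60,0,0,0,0,0,0],[60,0,0,0,0,0,0]]'; python3 d.py 558 -338 12 9.7
```

```text
time: 1.53
tool_pos: [0.556, -0.341, 0.1111]
eef_rot: [3.129, 0.26, -0.001]
force: [0.5, 0.2, 0.4]
width: 0.669
turn [ 0.0016  0.0005 -0.0033] shift(after turn)mm [ 2.5 -2.7 99.1] shift(now) [ 2.5 -2.8 99.1] t 1.5333 F [0.54 0.22 0.38] M [ 0.015 -0.001 -0.021] w 62.9
```

```bash
python3 -m crank '[[60,0,0,0,0,0,0],[60,0,0,10,0,0,0],[60,0,0,15,0,0,0],[60,0,0,15,0,0,0],[60,0,0,10,0,0,0],[60,0,0,5,0,0,0],[60,0,0,0,0,0,0],[60,0,0,0,0,0,0],[60,0,0,0,0,0,0]]'; python3 d.py 558 -338 12 9.7
```

```text
time: 2.28
tool_pos: [0.5582, -0.3387, 0.0562]
eef_rot: [3.129, 0.266, 0.002]
force: [-0.4, 0.6, -0.2]
width: 0.635
turn [ 0.0009 -0.001   0.0004] shift(after turn)mm [-0.1 -0.8 44.2] shift(now) [-0.1 -0.8 44.2] t 2.2833 F [-0.38  0.6  -0.23] M [ 0.005 -0.012 -0.024] w 59.7
```

```bash
python3 -m crank '[[60,0,0,10,0,0,0],[60,0,-0.5,12,0,0,0],[60,0,0,10,0,0,0],[60,0,0,7,0,0,0],[60,0,0,4,0,0,0],[60,0,0,1,0,0,0],[60,0,0,0,0,0,0],[60,0,0,0,0,0,0]]' 15; python3 d.py 558 -338 12 9.7;python3 - <<'E'
from h import *
a=manip.capture("side")[:,:,::-1]
cv2.imwrite("pics/s2.png",cv2.resize(a[60:180,230:390],None,fx=5,fy=5))
E
```

```text
time: 2.95
tool_pos: [0.5578, -0.338, 0.0116]
eef_rot: [3.13, 0.266, 0.001]
force: [0.4, -0.7, 0.7]
width: 0.639
turn [ 0.0003 -0.0003  0.0005] shift(after turn)mm [ 0.1  0.1 -0.4] shift(now) [ 0.1  0.1 -0.4] t 2.95 F [ 0.36 -0.71  0.72] M [0.002 0.023 0.006] w 60.1
```

View pics/s2.png

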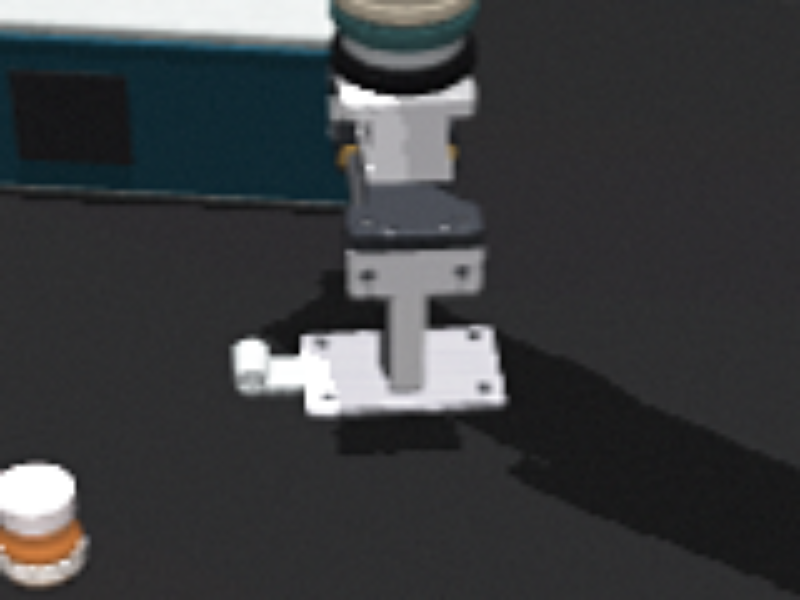

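The finger stands astride the handle, centred along the plate (about pixel 405,385 in the crop), and clear of the plate top. Next I close.

```bash
python3 -m crank '[[20,0,0,0,0,0,0],[20,0,0,0,0,0,0],[20,0,0,0,0,0,0],[20,0,0,0,0,0,0],[20,0,0,0,0,0,0],[20,0,0,0,0,0,0]]' 15; python3 d.py 558 -338 12 9.7;python3 -m crank '[[10,0,0,0,0,0,0],[10,0,0,0,0,0,0],[10,0,0,0,0,0,0],[10,0,0,0,0,0,0]]' 50; python3 d.py 558 -338 12 9.7
```

```text
time: 3.5
tool_pos: [0.5577, -0.3377, 0.0116]
eef_rot: [-3.13, -0.266, -0.0]
force: [-0.5, 0.9, 1.3]
width: 0.255
turn [-0.0001 -0.0001  0.0005] shift(after turn)mm [ 0.3  0.3 -0.4] shift(now) [ 0.3  0.3 -0.4] t 3.5 F [-0.52  0.85  1.31] M [-0.008  0.046  0.04 ] w 23.9
time: 3.83
tool_pos: [0.5577, -0.3378, 0.0115]
eef_rot: [-3.13, -0.266, -0.0]
force: [-0.3, 0.7, 1.0]
width: 0.255
turn [-0.0001 -0.      0.0005] shift(after turn)mm [ 0.3  0.3 -0.5] shift(now) [ 0.3  0.3 -0.5] t 3.8333 F [-0.32  0.7   1.  ] M [ 0.123  0.077 -0.046] w 23.9
```

```bash
python3 -m crank '[[10,0,0,-4,0,0,0],[10,0,0,-10,0,0,0],[10,0,0,-18,0,0,0],[10,0,0,-20,0,0,0],[10,0,0,-20,0,0,0],[10,0,0,-18,0,0,0],[10,0,0,-10,0,0,0],[10,0,0,-4,0,0,0],[10,0,0,0,0,0,0],[10,0,0,0,0,0,0]]'; python3 d.py 450 225 115 -6.5;python3 - <<'E'
from h import *
a=manip.capture("side")[:,:,::-1]
cv2.imwrite("pics/s3.png",cv2.resize(a[20:180,200:400],None,fx=4,fy=3.75))
E
```

```text
time: 4.67
tool_pos: [0.5571, -0.3374, 0.1149]
eef_rot: [-3.13, -0.266, 0.001]
force: [0.1, -0.3, -2.4]
width: 0.254
turn [-0.0007  0.001   0.2833] shift(after turn)mm [-1.701e+02 -5.467e+02 -1.000e-01] shift(now) [-1.050e+01 -5.724e+02  3.000e-01] t 4.6667 F [ 0.08 -0.3  -2.4 ] M [ 0.089  0.064 -0.005] w 23.9
```

View pics/s3.png

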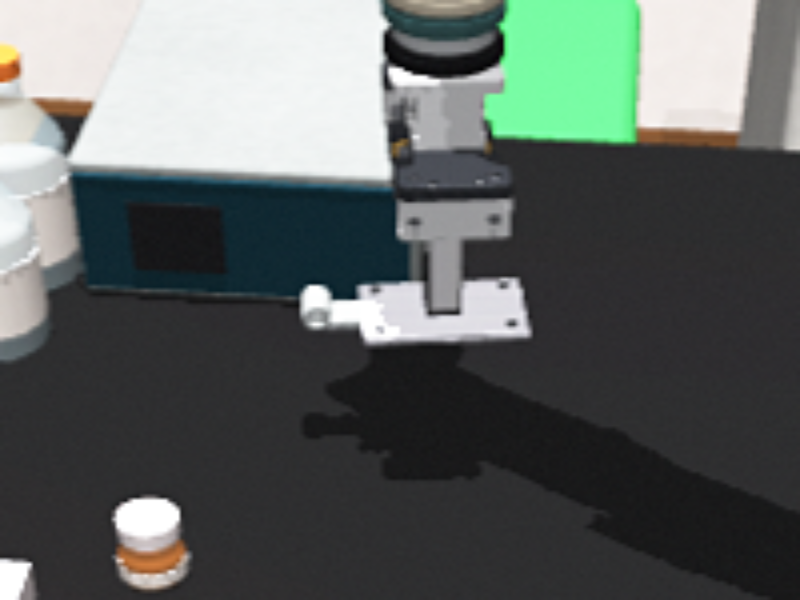

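```bash
python3 -m crank '[[10,0,-8,0,0,0,0],[10,-1,-18,0,0,0,0],[10,-1,-28,0,0,0,0],[10,-1,-36,0,0,0,0],[10,-1,-36,0,0,0,0],[10,-1,-36,0,0,0,0],[10,-1,-36,0,0,0,0],[10,-1,-36,0,0,0,0],[10,-1,-36,0,0,0,0],[10,-1,-36,0,0,0,0],[10,-1,-36,0,0,0,0],[10,0,-36,0,0,0,0]]'; python3 -m crank '[[10,0,-36,0,0,0,0],[10,0,-36,0,0,0,0],[10,0,-36,0,0,0,0],[10,0,-30,0,0,0,0],[10,0,-24,0,0,0,0],[10,0,-16,0,0,0.001,0.05],[10,0,-10,0,0,0,0.07],[10,0,-6,0,0,0,0.08],[10,0,0,0,0,0,0.06],[10,0,0,0,0,0,0.023],[10,0,0,0,0,0,0],[10,0,0,0,0,0,0]]'; python3 d.py 450 225 115 -6.5
```

```text
time: 5.72
tool_pos: [0.4822, 0.0351, 0.115]
eef_rot: [-3.13, -0.267, 0.003]
force: [1.2, -0.3, -2.5]
width: 0.252
time: 6.72
tool_pos: [0.4519, 0.2242, 0.1152]
eef_rot: [3.136, -0.176, 0.001]
force: [-0.4, -0.4, -3.3]
width: 0.255
turn [ 0.0003 -0.0003  0.0014] shift(after turn)mm [-1.9 -0.6  0.2] shift(now) [-1.9 -0.6  0.2] t 6.7167 F [-0.39 -0.37 -3.32] M [0.065 0.054 0.038] w 24.0
```

```bash
python3 -m crank '[[10,0,0,6,0,0,0],[10,0,0,12,0,0,0],[10,0,0,12,0,0,0],[10,0,0,6,0,0,0],[10,0,0,2.7,0,0,0],[10,0,0,0,0,0,0],[10,0,0,0,0,0,0],[10,0,0,0,0,0,0]]'; python3 d.py 450 225 76.5 -6.5
python3 - <<'E'
from h import *
a=manip.capture("side")[:,:,::-1];b=manip.capture("top")[:,:,::-1]
cv2.imwrite("pics/s4f.png",a);cv2.imwrite("pics/t4f.png",b)
cv2.imwrite("pics/s4.png",cv2.resize(a[200:320,190:350],None,fx=5,fy=5,interpolation=cv2.INTER_CUBIC))
cv2.imwrite("pics/t4.png",cv2.resize(b[115:255,190:320],None,fx=4.2,fy=4.2,interpolation=cv2.INTER_CUBIC))
E
```

```text
time: 7.38
tool_pos: [0.4528, 0.2245, 0.0772]
eef_rot: [-3.136, 0.178, -0.003]
force: [0.9, -0.0, -2.2]
width: 0.253
turn [-0.0008 -0.0018  0.0002] shift(after turn)mm [-2.8 -0.2  0.7] shift(now) [-2.8 -0.2  0.7] t 7.3833 F [ 0.95 -0.01 -2.23] M [0.011 0.048 0.022] w 23.8
```

View pics/s4.png

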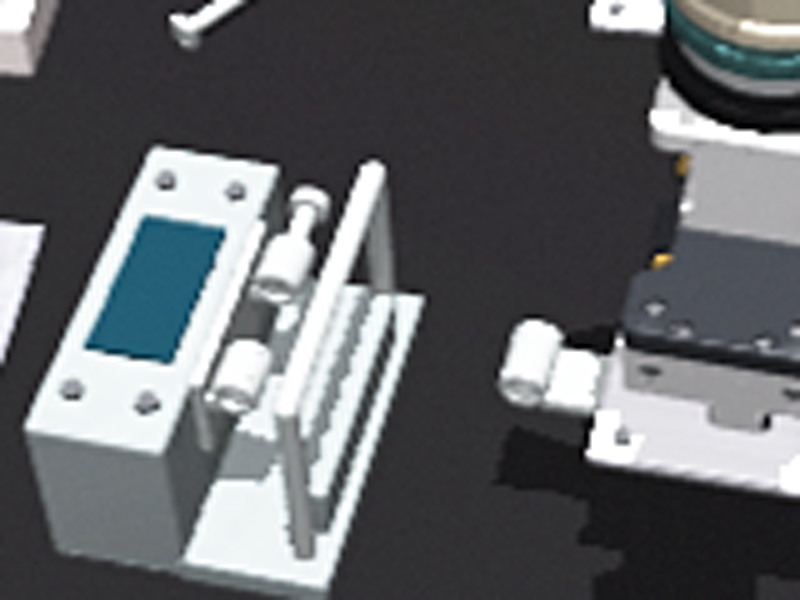

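View pics/t4.png

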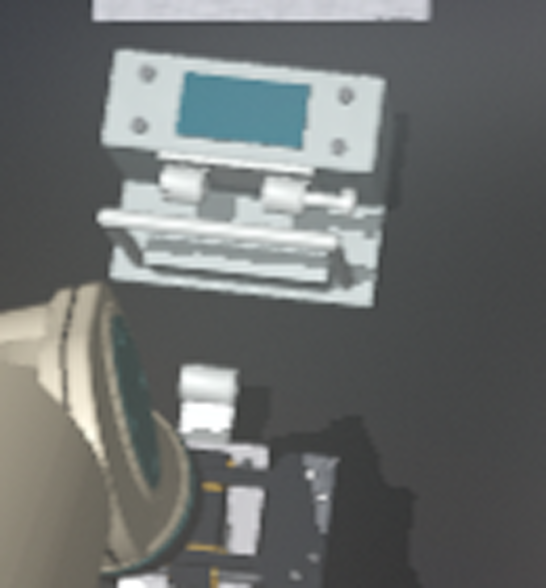

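```bash
cat > ov.py <<'E'
from h import *
def cyl(x,y0,y1,z,r=10,n=24):
    th=np.linspace(0,2*np.pi,n+1)
    return [np.c_[x+r*np.cos(th),np.full(n+1,y),z+r*np.sin(th)] for y in(y0,y1)]
def jamb_lines():
    L=cyl(0,17,39,75)+cyl(0,-39,-17,75)
    L+=[np.array([[72,75,85],[72,-75,85]]),np.array([[72,75,0],[72,75,85]]),np.array([[-43,75,0],[-43,75,12],[-43,-75,12]]),np.array([[-43,75,0],[-43,-75,0]]),np.array([[72,75,0],[-43,75,0]])]
    L+=cyl(-30,-65,65,105,5)
    return L
def cov_lines(): 
    return cyl(85,-14,14,10)+[np.array([[55,35,z],[55,-35,z],[-55,-35,z],[-55,35,z],[55,35,z]]) for z in(0,6)]
def draw(im,n,L,pose,k,ox,oy,col):
    for l in L:
        p=proj(n,place(l/1000,*pose)); p=((p-[ox,oy]+.5)*k-.5)
        cv2.polylines(im,[np.round(p*16).astype(np.int32)],False,col,1,cv2.LINE_AA,4)
def covpose(s,dx=0,dz=-11.5):
    Rm=R.from_rotvec(s["eef_rot"]).as_matrix();a=np.arctan2(Rm[1,0],Rm[0,0])
    p=s["tool_pos"];return p[0]+dx/1000*np.cos(a),p[1]+dx/1000*np.sin(a),a,p[2]+dz/1000
E
cat > o4.py <<'E'
from ov import *
s=manip.get_state();cp=covpose(s)
J=(.6446,.2025,-.113)
for n,f,ox,oy,w,h,k in(("side","s4f",190,225,130,100,6),("top","t4f",205,120,80,110,7)):
    im=cv2.imread(f"pics/{f}.png")[oy:oy+h,ox:ox+w];im=cv2.resize(im,None,fx=k,fy=k,interpolation=cv2.INTER_CUBIC)
    draw(im,n,jamb_lines(),J,k,ox,oy,(0,0,255));draw(im,n,cov_lines(),cp,k,ox,oy,(0,200,0))
    if h*k>600: im=im[:600] if 0 else cv2.resize(im,None,fx=600/(h*k),fy=600/(h*k))
    cv2.imwrite(f"pics/{f}_o.png",im)
E
python3 o4.py
```

```text
(no output)
```

View pics/s4f_o.png

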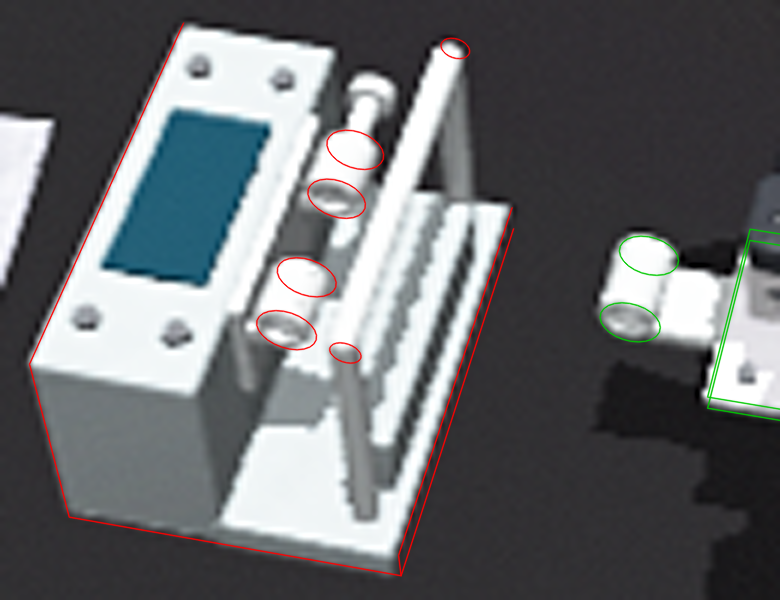

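View pics/t4f_o.png

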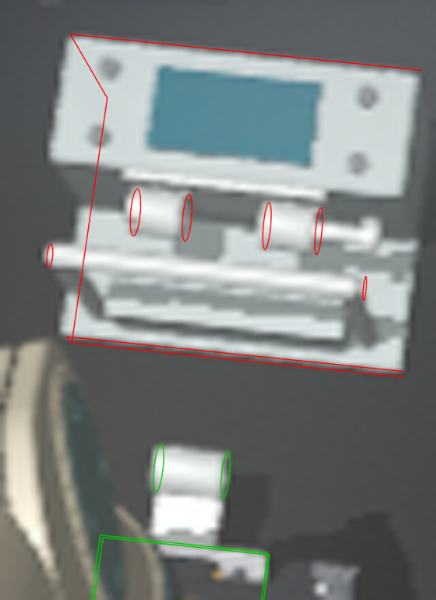

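```bash
cat > g.py <<'E'
# remaining shift (jamb frame, then tool axes) for knuckle -> axis
from ov import *
J=(.6446,.2025,-.1134)
s=manip.get_state();cp=covpose(s)
k=place([[.085,0,.010]],*cp)[0]-[J[0],J[1],.075]
c,si=np.cos(J[2]),np.sin(J[2])
print("knuckle in jamb mm",np.round(1000*np.array([c*k[0]+si*k[1],-si*k[0]+c*k[1],k[2]]),2),"yaw rel deg",np.degrees(cp[2]-J[2]).round(2),"tilt",np.degrees(R.from_rotvec(s["eef_rot"]).as_matrix()[2,:2]).round(2),"t",s["time"],"F",s["force"].round(2),"M",s["wrist_torque"].round(3),"w",round(s["width"]*94,2),"jv",abs(s["joint_vel"]).max().round(3))
E
python3 g.py
```

```text
knuckle in jamb mm [-108.12    0.28    0.77] yaw rel deg 0.01 tilt [ 0.1  -0.05] t 7.4833 F [-0.13 -0.38 -2.55] M [ 0.019  0.099 -0.052] w 23.6 jv 0.002
```

```bash
python3 -m crank '[[10,4,0,0.4,0,0,0],[10,8,0,0.4,0,0,0],[10,12,0,0,0,0,0],[10,12,0,0,0,0,0],[10,12,0,0,0,0,0],[10,12,0,0,0,0,0],[10,10,0,0,0,0,0],[10,7,0,0,0,0,0],[10,4,0,0,0,0,0],[10,1,0,0,0,0,0],[10,0,0,0,0,0,0],[10,0,0,0,0,0,0]]'; python3 g.py
cat > o5.py <<'E'
import sys
from ov import *
t=sys.argv[1]
s=manip.get_state();cp=covpose(s)
J=(.6446,.2025,-.1134)
for n,ox,oy,w,h,k in(("side",220,225,75,75,8),("top",215,135,65,65,9)):
    im=manip.capture(n)[:,:,::-1];cv2.imwrite(f"pics/{n}{t}.png",im)
    im=im[oy:oy+h,ox:ox+w];im=cv2.resize(im,None,fx=k,fy=k,interpolation=cv2.INTER_CUBIC)
    if len(sys.argv)<3: draw(im,n,jamb_lines(),J,k,ox,oy,(0,0,255));draw(im,n,cov_lines(),cp,k,ox,oy,(0,200,0))
    cv2.imwrite(f"pics/{n}{t}_o.png",im)
E
python3 o5.py 5
```

```text
time: 8.48
tool_pos: [0.5331, 0.2153, 0.076]
eef_rot: [-3.136, 0.177, -0.0]
force: [-0.0, -0.2, -2.0]
width: 0.251
knuckle in jamb mm [-27.21   0.16  -0.54] yaw rel deg 0.03 tilt [-0.   -0.01] t 8.4833 F [-0.02 -0.18 -1.95] M [0.066 0.06  0.02 ] w 23.55 jv 0.003
```

View pics/side5_o.png

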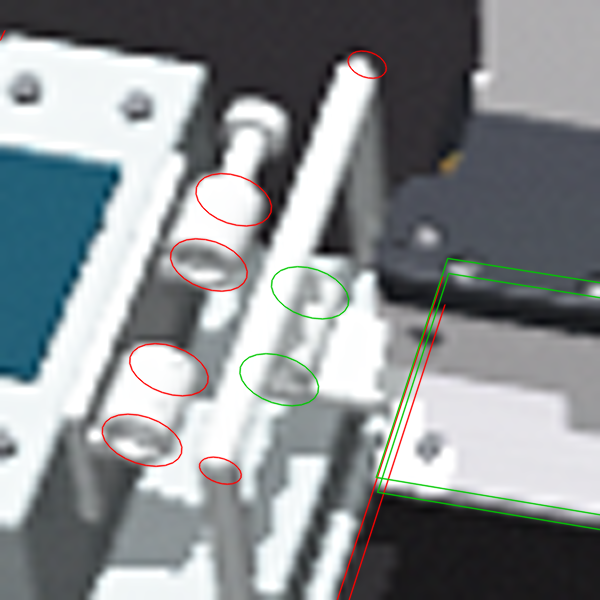

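View pics/top5_o.png

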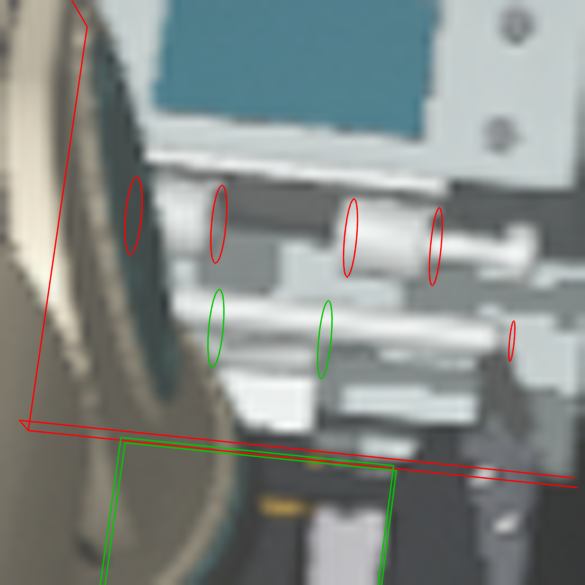

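```bash
python3 -m crank '[[10,4,-0.5,-0.5,0,0,0],[10,5,-0.5,0,0,0,0],[10,4,0,0,0,0,0],[10,2,0,0,0,0,0],[10,0,0,0,0,0,0],[10,0,0,0,0,0,0],[10,0,0,0,0,0,0]]'; python3 g.py;python3 -m crank '[[10,2,0,0,0,0,0],[10,2,0,0,0,0,0],[10,2,0,0,0,0,0],[10,2,0,0,0,0,0],[10,1,0,0,0,0,0],[10,0,0,0,0,0,0],[10,0,0,0,0,0,0]]'; python3 g.py; python3 o5.py 6
```

```text
time: 9.17
tool_pos: [0.5486, 0.2144, 0.0765]
eef_rot: [-3.136, 0.178, -0.001]
force: [-1.1, 0.6, -2.1]
width: 0.252
knuckle in jamb mm [-11.73   0.99  -0.05] yaw rel deg 0.01 tilt [ 0.03 -0.01] t 9.1667 F [-1.07  0.57 -2.11] M [0.    0.02  0.011] w 23.67 jv 0.003
time: 9.75
tool_pos: [0.5578, 0.2134, 0.0765]
eef_rot: [-3.136, 0.178, -0.001]
force: [0.8, -0.8, -2.4]
width: 0.253
knuckle in jamb mm [-2.47  1.02  0.05] yaw rel deg 0.0 tilt [ 0.05 -0.01] t 9.75 F [ 0.75 -0.81 -2.4 ] M [0.067 0.039 0.042] w 23.77 jv 0.004
```

View pics/side6_o.png

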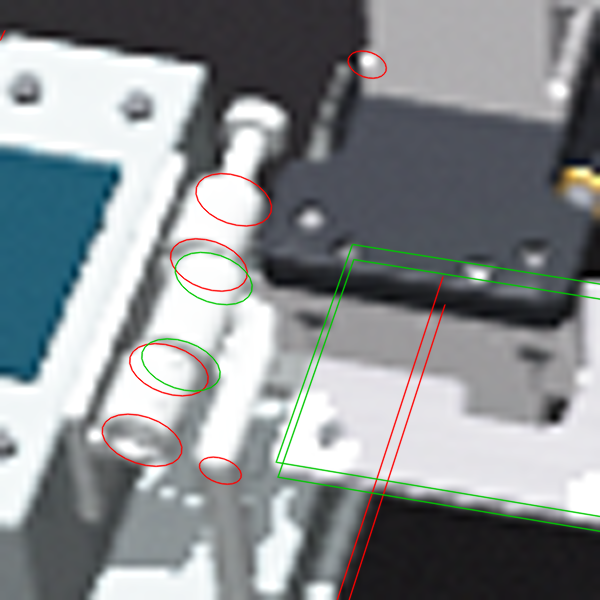

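View pics/top6_o.png

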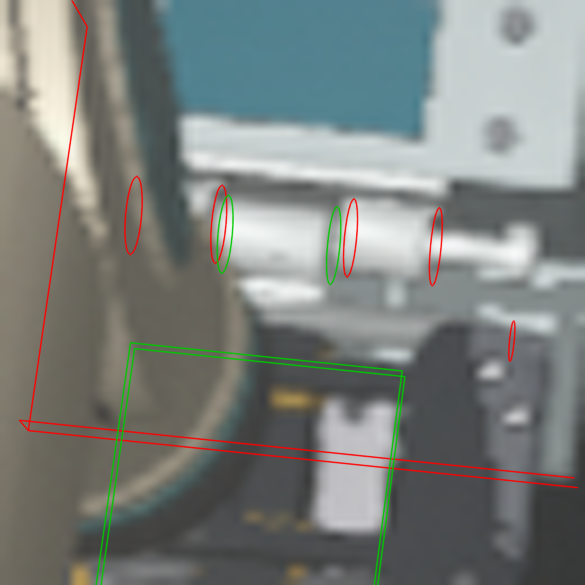

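```bash
python3 -m crank '[[10,1,-0.5,0,0,0,0],[10,1,-0.5,0,0,0,0],[10,0,0,0,0,0,0],[10,0,0,0,0,0,0]]'>/dev/null; python3 g.py;for i in 1; do python3 -m crank '[[10,0,-0.5,0,0,0,0],[10,0,0,0,0,0,0],[10,0,0,0,0,0,0]]' >/dev/null; python3 g.py; done; python3 -m crank '[[10,0,-0.5,0,0,0,0],[10,0,0,0,0,0,0],[10,0,0,0,0,0,0]]'>/dev/null; python3 g.py
```

```text
knuckle in jamb mm [-0.37  2.14  0.1 ] yaw rel deg 0.02 tilt [ 0.06 -0.02] t 10.1833 F [-0.3   0.79 -2.63] M [ 0.035  0.019 -0.024] w 23.6 jv 0.003
knuckle in jamb mm [-0.51  2.59  0.08] yaw rel deg 0.01 tilt [ 0.05 -0.01] t 10.4333 F [ 0.08  0.35 -1.8 ] M [0.11  0.    0.046] w 23.81 jv 0.002
knuckle in jamb mm [-0.5   3.11  0.08] yaw rel deg 0.01 tilt [ 0.05 -0.01] t 10.6833 F [-0.1  -0.12 -1.91] M [ 0.124  0.04  -0.044] w 23.87 jv 0.001
```

```bash
P="python3 g.py"; python3 -m crank '[[10,0,-0.5,0,0,0,0],[10,0,0,0,0,0,0],[10,0,0,0,0,0,0]]'>/dev/null; $P;  python3 -m crank '[[10,0,-0.5,0,0,0,0],[10,0,0,0,0,0,0],[10,0,0,0,0,0,0]]'>/dev/null; $P; python3 -m crank '[[10,0,-0.5,0,0,0,0],[10,0,0,0,0,0,0],[10,0,0,0,0,0,0]]'>/dev/null; $P
```

```text
knuckle in jamb mm [-0.48  3.63  0.11] yaw rel deg 0.01 tilt [ 0.06 -0.02] t 10.9333 F [ 0.04  0.53 -2.33] M [ 0.057  0.029 -0.002] w 23.89 jv 0.002
knuckle in jamb mm [-0.46  3.82  0.08] yaw rel deg -0.0 tilt [ 0.05 -0.  ] t 11.1833 F [-0.03 -1.18 -2.11] M [-0.14  0.05 -0.05] w 24.04 jv 0.003
knuckle in jamb mm [-0.49  4.02  0.1 ] yaw rel deg -0.02 tilt [0.05 0.02] t 11.4333 F [-0.28 -1.21 -2.05] M [-0.387  0.131 -0.177] w 23.64 jv 0.002
```

```bash
P="python3 g.py"; python3 -m crank '[[10,0,1.5,0,0,0,0],[10,0,1.5,0,0,0,0],[10,0,1.5,0,0,0,0],[10,0,1,0,0,0,0],[10,0,0.5,0,0,0,0],[10,0,0,0,0,0,0],[10,0,0,0,0,0,0]]'>/dev/null; $P;  python3 -m crank '[[10,0,0.5,0,0,0,0],[10,0,0,0,0,0,0],[10,0,0,0,0,0,0]]'>/dev/null; $P; python3 -m crank '[[10,0,0.5,0,0,0,0],[10,0,0,0,0,0,0],[10,0,0,0,0,0,0]]'>/dev/null; $P
```

```text
knuckle in jamb mm [-0.43 -1.32  0.12] yaw rel deg 0.01 tilt [ 0.06 -0.03] t 12.0167 F [-0.32 -0.45 -2.01] M [0.003 0.042 0.075] w 23.61 jv 0.003
knuckle in jamb mm [-0.45 -1.9   0.09] yaw rel deg 0.01 tilt [ 0.06 -0.02] t 12.2667 F [-0.41 -0.7  -1.78] M [0.034 0.065 0.01 ] w 23.66 jv 0.002
knuckle in jamb mm [-0.46 -2.22  0.11] yaw rel deg 0.02 tilt [ 0.06 -0.03] t 12.5167 F [-0.18  0.02 -1.71] M [ 0.163 -0.01   0.023] w 23.65 jv 0.003
```

```bash
P="python3 g.py"; python3 -m crank '[[10,0,0.5,0,0,0,0],[10,0,0,0,0,0,0],[10,0,0,0,0,0,0]]'>/dev/null; $P;  python3 -m crank '[[10,0,-1,0,0,0,0],[10,0,-1.5,0,0,0,0],[10,0,-1,0,0,0,0],[10,0,-0.1,0,0,0,0],[10,0,0,0,0,0,0],[10,0,0,0,0,0,0],[10,0,0,0,0,0,0]]'>/dev/null; $P; python3 -m crank '[[10,0.6,0,0,0,0,0],[10,0,0,0,0,0,0],[10,0,0,0,0,0,0]]'>/dev/null; $P
```

```text
knuckle in jamb mm [-0.53 -2.37  0.1 ] yaw rel deg 0.04 tilt [ 0.06 -0.05] t 12.7667 F [ 0.23  1.4  -1.8 ] M [0.48  0.01  0.116] w 23.62 jv 0.003
knuckle in jamb mm [-0.43  0.5   0.1 ] yaw rel deg 0.0 tilt [ 0.06 -0.01] t 13.35 F [ 1.15  0.18 -2.41] M [0.065 0.037 0.032] w 23.65 jv 0.002
knuckle in jamb mm [0.21 0.62 0.12] yaw rel deg 0.0 tilt [ 0.06 -0.02] t 13.6 F [ 0.5   0.74 -2.15] M [0.077 0.02  0.01 ] w 23.67 jv 0.002
```

```bash
P="python3 g.py"; for i in 1; do python3 -m crank '[[10,0.5,0,0,0,0,0],[10,0,0,0,0,0,0],[10,0,0,0,0,0,0]]'>/dev/null; $P; python3 -m crank '[[10,0.5,0,0,0,0,0],[10,0,0,0,0,0,0],[10,0,0,0,0,0,0]]'>/dev/null; $P; python3 -m crank '[[10,0.5,0,0,0,0,0],[10,0,0,0,0,0,0],[10,0,0,0,0,0,0]]'>/dev/null; $P; done
```

```text
knuckle in jamb mm [0.66 0.68 0.1 ] yaw rel deg 0.01 tilt [ 0.06 -0.02] t 13.85 F [ 0.37 -0.18 -1.35] M [ 0.061  0.038 -0.019] w 23.65 jv 0.002
knuckle in jamb mm [1.16 0.66 0.09] yaw rel deg 0.01 tilt [ 0.06 -0.02] t 14.1 F [-0.26  0.23 -1.75] M [ 0.085  0.024 -0.037] w 23.59 jv 0.002
knuckle in jamb mm [1.69 0.64 0.09] yaw rel deg 0.01 tilt [ 0.06 -0.01] t 14.35 F [-0.17 -0.67 -1.76] M [0.048 0.026 0.016] w 23.64 jv 0.003
```

```bash
P="python3 g.py"; for i in 1; do python3 -m crank '[[10,0.5,0,0,0,0,0],[10,0,0,0,0,0,0],[10,0,0,0,0,0,0]]'>/dev/null; $P; python3 -m crank '[[10,0.5,0,0,0,0,0],[10,0,0,0,0,0,0],[10,0,0,0,0,0,0]]'>/dev/null; $P;  done
```

```text
knuckle in jamb mm [2.21 0.62 0.11] yaw rel deg 0.0 tilt [ 0.06 -0.02] t 14.6 F [-0.23 -0.61 -2.43] M [0.064 0.07  0.018] w 24.08 jv 0.001
knuckle in jamb mm [2.46 0.68 0.07] yaw rel deg 0.01 tilt [ 0.04 -0.01] t 14.85 F [-0.99  0.98 -2.46] M [0.105 0.064 0.013] w 23.76 jv 0.003
```

```bash
P="python3 g.py"; python3 -m crank '[[10,0.5,0,0,0,0,0],[10,0,0,0,0,0,0],[10,0,0,0,0,0,0]]'>/dev/null; $P
```

```text
knuckle in jamb mm [ 2.49  0.7  -0.  ] yaw rel deg 0.02 tilt [-0.01 -0.01] t 15.1 F [-1.67 -0.19 -1.03] M [0.138 0.492 0.004] w 23.69 jv 0.002
```

```bash
P="python3 g.py"; python3 -m crank '[[10,-0.8,0,0,0,0,0],[10,-1,0,0,0,0,0],[10,-0.5,-0.1,0,0,0,0],[10,0,0,0,0,0,0],[10,0,0,0,0,0,0],[10,0,0,0,0,0,0],[10,0,0,0,0,0,0]]'>/dev/null; $P; sed -i 's/J=(.6446,.2025,-.1134)/J=(.6456,.2032,-.1134)/' o5.py; python3 o5.py 7
python3 - <<'E'
import cv2
for n,ox,oy,w,h,k in(("side",225,240,40,48,12),("top",225,145,50,30,14)):
    im=cv2.imread(f"pics/{n}7.png")[oy:oy+h,ox:ox+w]
    cv2.imwrite(f"pics/{n}7r.png",cv2.resize(im,None,fx=k,fy=k,interpolation=cv2.INTER_CUBIC))
E
```

```text
knuckle in jamb mm [0.99 0.74 0.12] yaw rel deg 0.01 tilt [ 0.07 -0.02] t 15.6833 F [-0.38 -0.8  -2.66] M [ 0.06   0.012 -0.002] w 23.78 jv 0.001
```

View pics/side7r.png

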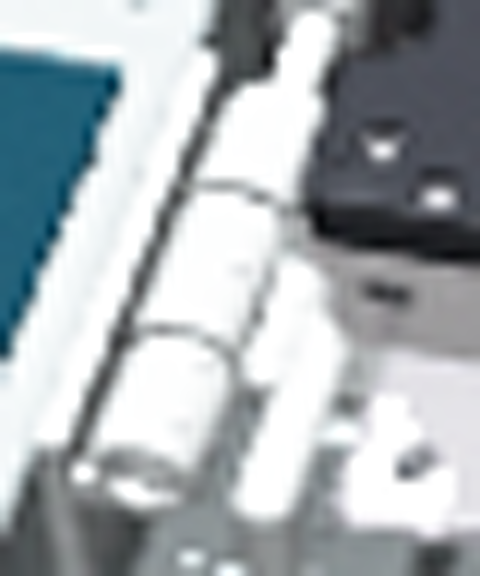

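View pics/side7_o.png

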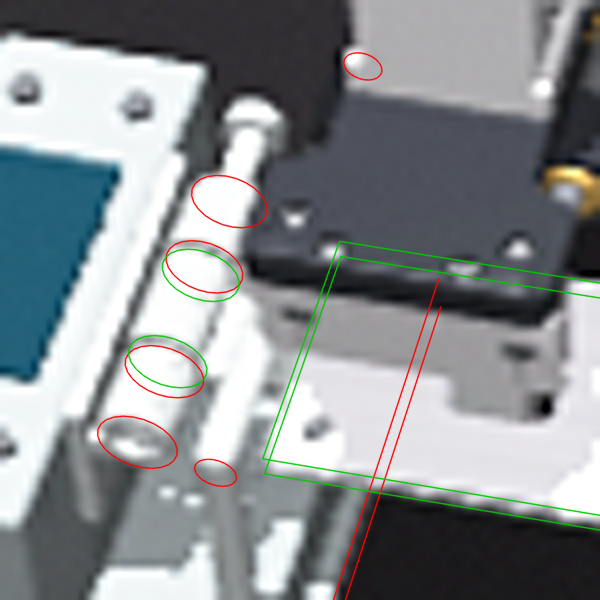

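View pics/top7r.png

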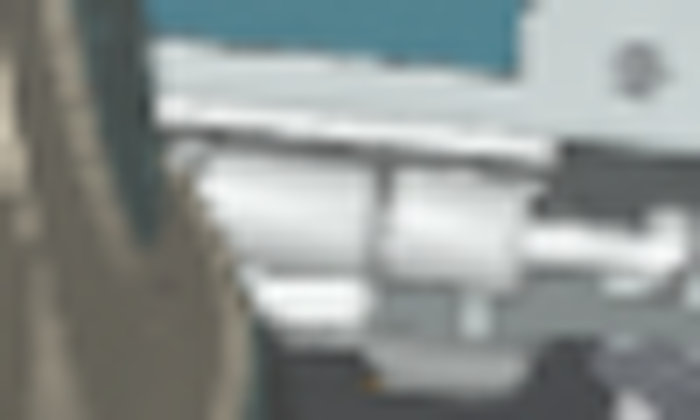

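Run:
```python
from ov import *
J=(.6454,.20325,-.1134)
for n in("side","top"):
    im=cv2.imread(f"pics/{n}7.png",0).astype(np.float32)
    for y in(-34,-28,-22,-8,-4,0,4,8,22,28,34):
        p=proj(n,place([[0,y/1000,.075],[0,(y+1)/1000,.075]],*J));d=p[1]-p[0];d/=np.linalg.norm(d);nn=np.array([-d[1],d[0]])
        t=np.arange(-9,9.01,.5);q=(p[0]+t[:,None]*nn).astype(np.float32)
        v=cv2.remap(im,q[None,:,0],q[None,:,1],cv2.INTER_LINEAR)[0]
        # scale px per mm
        print(n,y,v[::1].astype(int).tolist())
    for e in ([1,0,0],[0,0,1]):
        p=proj(n,place([[0,0,.075],np.array([0,0,75])/1000+np.array(e)/1000],*J));print("px/mm perp",e,((p[1]-p[0])@nn).round(3))
```

```text
side -34 [84, 85, 86, 86, 85, 82, 77, 74, 73, 73, 77, 92, 136, 187, 223, 251, 252, 252, 252, 252, 253, 253, 253, 253, 253, 252, 248, 237, 210, 154, 101, 141, 202, 233, 251, 253, 251]
side -28 [48, 57, 65, 74, 82, 86, 87, 80, 73, 73, 85, 96, 147, 199, 226, 245, 250, 251, 252, 254, 254, 254, 255, 254, 254, 254, 252, 232, 206, 153, 102, 121, 176, 222, 246, 253, 248]
side -22 [36, 33, 30, 29, 29, 29, 26, 17, 68, 106, 121, 138, 146, 158, 183, 198, 192, 172, 151, 183, 203, 206, 197, 179, 168, 186, 204, 208, 202, 167, 109, 112, 181, 235, 247, 254, 251]
side -8 [174, 194, 217, 235, 245, 253, 254, 254, 252, 248, 219, 188, 198, 222, 232, 232, 236, 243, 249, 252, 253, 253, 253, 253, 253, 252, 251, 240, 221, 176, 117, 109, 175, 228, 245, 254, 251]
side -4 [222, 238, 244, 245, 247, 249, 251, 253, 253, 237, 216, 195, 186, 210, 233, 242, 247, 250, 251, 253, 253, 253, 253, 253, 253, 253, 251, 248, 221, 183, 141, 115, 149, 214, 251, 253, 251]
side 0 [254, 253, 251, 250, 250, 251, 253, 253, 249, 231, 183, 149, 186, 222, 235, 245, 248, 250, 252, 252, 253, 253, 254, 254, 253, 253, 252, 243, 231, 179, 12
[... 2454 characters left out ...]
 171, 163, 154, 171, 187, 198, 209, 217, 226, 233, 240, 237, 234, 224, 214, 201, 189, 156, 123, 131, 140, 182, 226, 216, 203, 203, 204, 205]
top 22 [101, 99, 99, 99, 98, 96, 94, 96, 97, 98, 98, 95, 93, 91, 89, 88, 87, 88, 90, 92, 96, 105, 117, 131, 142, 134, 127, 119, 118, 164, 205, 220, 228, 211, 199, 204, 208]
top 28 [97, 97, 97, 97, 97, 98, 100, 103, 106, 109, 108, 107, 105, 103, 99, 96, 90, 85, 82, 79, 77, 76, 76, 76, 76, 77, 77, 77, 76, 76, 76, 76, 78, 82, 85, 87, 95]
top 34 [97, 97, 97, 97, 97, 97, 97, 97, 97, 98, 98, 98, 98, 100, 104, 108, 111, 114, 118, 122, 125, 125, 119, 114, 112, 109, 103, 98, 97, 94, 90, 85, 81, 78, 77, 78, 78]
px/mm perp [1, 0, 0] 0.42
px/mm perp [0, 0, 1] 0.112
```

```bash
python3 -m crank '[[10,0,0,0,0,0,0],[10,0,0,0,0,0,0],[10,0,0,0,0,0,0],[10,0,0,0,0,0,0]]'; python3 g.py; python3 -c "
from station import manip
print(manip.job_done())"; python3 g.py
```

```text
time: 16.12
tool_pos: [0.5611, 0.2128, 0.0766]
eef_rot: [-3.136, 0.178, -0.002]
force: [0.2, -0.3, -2.9]
width: 0.253
knuckle in jamb mm [0.84 0.76 0.08] yaw rel deg 0.01 tilt [ 0.06 -0.01] t 16.1167 F [ 0.19 -0.25 -2.91] M [ 0.015  0.076 -0.056] w 23.78 jv 0.002
the job is handed in; nothing more can be done
None
the job is handed in; nothing more can be done
```

The cover with the knuckle is held between the hinge block's two knuckles, ready for the pin. I handed the job in at 16.1 s. I took it by the handle with a 50 N grip, passed the knuckle end in under the guard bar, and left the other objects untouched.

**Sideways and depth:** I located the hinge axis by light touches of about 1–2 N on both fixed knuckles and on the steel face behind, then backed off.
- **Sideways:** the touches put the centre at +0.78 mm in my frame, and the knuckle now sits at +0.76 mm.
- **Depth:** the touch put the axis at about +0.9 mm, and the knuckle sits at +0.84 mm.

**Height and level:** the knuckle is within about 0.1 mm of the axis height, and the tool is tilted less than 0.1°. The height comes only from the arm's own position and the height at which I gripped the cover. The pictures could not confirm it to better than about 1–2 mm.

**Contact:** the final sideways force is under 0.4 N and the downward force is about 2.9 N, which fits the cover's weight. The cover is therefore carried by the gripper and not pressed on the block.

**Pictures:** in the side view all three knuckles' edges line up to about a quarter of a pixel (roughly 0.5 mm in depth). In the top view the arm hid most of the +y knuckle, so that view confirms only the other two.

**Disagreements:**
- **Block position:** the picture estimate was about 1 mm off what the touches found, so I went by the touches.
- **Cover on the bench:** the two cameras differed by about 3.5 mm in y, but the grip centred the handle anyway.

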